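Put a candlestick away in a push-to-open drawer

ROBOT

A 6-joint arm with a two-finger parallel gripper is mounted at the origin on the work surface. World frame = base frame: x ahead of the robot, y to its left, z up, the work surface at z = 0. Lengths are in mm, angles in rad, forces in N, time in s.
With the tool pointing down it reaches from about 300 to 775 mm from the base axis. Payload 14.6 kg.
Tool frame: the origin (TCP) lies between the finger pads; the fingertips stand 8 mm ahead of it and the grasp point (between the pads) lies 11 mm behind it; z points along the fingers, y is the direction in which the jaws open and shut (so a half turn about z gives the same grasp; the last joint's range is limited). The gripper opens to 94 mm and grips with 3 to 60 N. Pads are 16 mm wide; open, the fingers measure 119 mm over their backs; the gripper's body (75 mm by 177 mm) begins 78 mm behind the grasp point.
Start: joints at [1.107, 0.3, 1.521, -0, 1.321, -0.067], TCP at [212.554, 507.257, 213.446] pointing down, gripper open.
Joint ranges: [-3.03, 3.03], [-0.79, 2.21], [0.23, 2.52], [-1.04, 4.18], [0, 3.07], [-2.55, 2.55]. Speed limits (rad/s): [2.22, 2.22, 2.57, 3.14, 3.14, 3.14].

INTERFACE

Orientations are given as [roll, pitch, yaw] about the fixed x, y, z axes, in that order (R = Rz(yaw) Ry(pitch) Rx(roll)).
In Python, from cell import manip, cams, models gives the robot as it stands. The module is installed in compiled form; this text tells all that it offers.
- The arm moves only by the shell command python3 -m pendant 'ROWS' [OPENING] [FORCE]. ROWS is JSON, a list that holds one entry, the list of rows, each a list of 4 numbers: the shift along the tool's x, y, z in cm, then the turn about the tool's z in rad. In form: [[[x, y, z, roll], ...]]. A call has 1 to 5 rows; each row is the pose to reach, as a shift and turn from the pose commanded when the call began, along the tool's axes at that moment; what a row does not reach only later rows make up. A row lasts 1/10 s, in which the tool goes at most 50 mm and 8.59 degrees, less where a joint would pass 70% of its speed; a pose out of reach is approached as far as the arm can. A call with a gripper value outside its range is refused whole. OPENING is the opening, from -1 (shut) to 1 (fully open), so that 0 is half open, set as the call begins (- or left out, the last holds). The fingers move at their own pace and stop on an object; FORCE is the grip in N (left out, the last holds). Time passes only in rows, so rows that repeat a pose let the fingers close. It gives the time, the measured TCP pose, the force and the opening at its end, in the units of the state.
- manip.read_state(): the state, without advancing time (a new reading comes with each control period).
- cams.camera(name): name is "scene" or "top"; returns a dict with "frame" (384x512x3 uint8, red, green, blue), "K" (3x3 intrinsics, pixels), "pose" (4x4, takes a point from camera to world coordinates). Camera axes: x right, y down, z forward; pixel columns grow to the right and rows downward; lengths in mm; the calibration is good to about 2 mm. A picture is of the moment at which its call begins. There is no depth.
- manip.sign_off(): hands the job in, once; it reports no verdict.
Trained networks look in the newest picture that a camera, given by its name, has taken for a name from the list of things; names that differ only in an ending like _2 or _b are one class to them, and where a whole thing is asked for, a point or a joint stands for the part that bears it (a point fixed in the world has none). Each returns a list of dicts, best first, with "score" (0 to 1); they miss things now and then, are a little off and sometimes report something else, mostly with a low value. They report only what shows in the picture. A call takes as long as a camera call. They do not tell look-alikes from the thing itself.
- models.regions_of(camera, name): "pixels" (384x512 bool, what is visible of it) and "point" ([column, row] in pixels, amid what is visible of it).
The state is a dict: "clock": time; "joints": joint angles; "qd": joint speeds; "effort": joint torques, N m; "eef_pos": TCP position; "eef_rot": TCP orientation; "wrist_force": force on the tool from outside, world axes, zero at the start; "moment": the same for the moment, N m; "finger_gap": finger opening in mm.
Only numpy, scipy, OpenCV 4.12 (cv2) and the standard library are available. Lean on these libraries where they do the work, as an engineer would, in place of code of your own. Each camera call takes 0.05 s, during which the arm holds its last target.

TASK

Press the front of the chest's drawer so that it springs ajar, then draw it nearly all the way open. Lay the standing brass candlestick gently down on its side on the felt mat and let go of it, then pick it up again and put it lying down in the drawer. Press the drawer gently shut until it latches, and leave the other goods where they are.

Things in the scene. Friction and masses are not known exactly. Their poses are not given: they have to be found in the camera images.
- chest: Dark wooden chest, fixed: 200 mm deep (its x), 260 mm wide (its y), 104 mm tall. Origin: centre of its underside. Its front, 100 mm from the origin, looks along its -x (towards the robot) and holds one drawer without a handle, on a push-push touch latch: each full press inward changes it between latched and sprung ajar.
- drawer (a joint): Opening in m along the chest's -x. 0: latched shut. Pressed to the firm stop at -0.009 (5 N, push with 8 to 12) and let go, it springs out to 0.06-0.07 and stays; then it slides freely (about 1 N) to 0.125. Pushed back past 0.06 it meets the spring (2 to 5 N); pushed past shut right to the stop and let go, it latches at 0 (to 0.002).
- drawer_front (a point): Centre of the drawer's front face, moving with it; axes as the chest's; 51 mm above the table. The front panel is 234 mm wide, 78 mm tall (top edge 90 mm above the table), 20 mm thick; behind it the drawer is open at the top. Latched, its face stands 14 mm proud of the chest's front.
- drawer_in (a point): Centre of the drawer's inner floor, moving with it; axes as the chest's; 26 mm above the table, 86.5 mm behind the drawer's front face. Inside it is 133 mm (x) by 222 mm (y); sides and back stand 54 mm above this floor, the front 64 mm. Only what has come out past the chest's front can be reached from above.
- candlestick: Brass candlestick, 160 mm tall, about 0.45 kg, standing loose. Origin: centre of the foot's underside; z runs up the stem. Foot 48 x 48 x 14 mm (edges along x, y), 34 mm square step up to 22 mm; round stem 20 mm across from 22 to 124 mm (collars to 28 mm); square socket 32 x 32 mm from 124 to 160 mm. Fits the drawer only lying along the drawer's y. Lying, its stem axis is about 22 mm up.
- stick_grip (a point): Point on the candlestick's axis 62 mm above the underside of its foot, near its centre of mass: where to hold the stem when it lies. Axes as the candlestick's.
- stick_top (a point): Centre of the candlestick's square socket, 142 mm above the underside of its foot. Axes as the candlestick's.
- mat: Grey felt mat, fixed, 150 mm (its x) by 220 mm (its y), 3 mm thick. Origin: centre of its underside.
- handbell: Bystander, not to be disturbed: brass handbell with an upright wooden handle, 68 mm across, 97 mm tall. Origin: centre of its underside.
- beaker: Bystander, not to be disturbed: plain steel beaker, 68 mm across, 85 mm tall, open at the top. Origin: centre of its underside.
- dish: Bystander, not to be disturbed: white china dish, 90 mm across, 22 mm tall, standing on the rear half of the chest's top. Origin: centre of its underside.
- teacup: Bystander, not to be disturbed: blue china mug with a handle, 76 mm across, 60 mm tall. Origin: centre of its underside.
- brush: Bystander, not to be disturbed: wooden-handled flat brush, lying on the table, origin under its middle.
Mind the look-alikes: they are no part of the job. Leave any orange or purple look-alike of the candlestick alone.

How it is judged (in metres and radians):
On the way, in this order (a step that is already met when the one before it is completed fails the run):
1. the drawer has sprung ajar (40 mm or more) (value of joint drawer above 0.04 m), for 0.1 s.
2. the drawer has been drawn out to 90 mm or more (value of joint drawer above 0.09 m), for 0.1 s.
3. the candlestick lies on its side on the felt mat, its stick_grip point within 90 mm of the mat's centre, let go and at rest (angle between candlestick's own z axis and vertical above 1.3 rad and contact force between candlestick and the fingers below 0.05 N and horizontal distance between stick_grip and mat below 0.09 m and height (world z) of stick_grip below 0.045 m and linear speed of candlestick below 0.03 m/s), for 0.2 s.
4. the candlestick lies in the open drawer, let go (angle between candlestick's own z axis and vertical above 1.3 rad and x of stick_grip in the frame of drawer_in between -0.06 and 0.06 m and y of stick_grip in the frame of drawer_in between -0.085 and 0.085 m and z of stick_grip in the frame of drawer_in between 0.005 and 0.05 m and contact force between candlestick and the fingers below 0.05 N and value of joint drawer above 0.04 m and linear speed of candlestick below 0.05 m/s), for 0.1 s.
At the end, for the whole second after the job is handed in: The drawer is latched shut (within 4 mm of where it was) and the candlestick lies at rest inside it, more than 1.3 rad from upright, its stick_grip point within 60 mm (x) and 85 mm (y) of the middle of the drawer's floor and 5 to 50 mm above it (angle between candlestick's own z axis and vertical above 1.3 rad and x of stick_grip in the frame of drawer_in between -0.06 and 0.06 m and y of stick_grip in the frame of drawer_in between -0.085 and 0.085 m and z of stick_grip in the frame of drawer_in between 0.005 and 0.05 m and value of joint drawer between -0.004 and 0.004 m and linear speed of candlestick below 0.02 m/s); the robot touches nothing.
It fails at once if the candlestick is knocked over or dropped (turns faster than 7 rad/s while not held) (angular speed of candlestick above 7 rad/s and contact force between candlestick and the fingers below 0.05 N).
It fails at once if the chest or its drawer is pressed harder than 45 N (contact force between the fingers and chest above 45 N).
It fails at once if a bystander (handbell, beaker, dish, teacup, brush) is moved by more than 40 mm (distance of any of handbell, beaker, dish, teacup, brush from where it was at the start of the episode above 0.04 m).
It also fails if it takes over 72 s, if anything falls off the work surface, if the arm or the gripper's body presses on something with over 40 N, if the wrist force passes 120 N, or if a joint passes its speed limit or range.

## Working session

There is one attempt and no reset: what is moved stays moved. The work goes in short steps, Python scripts to look and compute and a shell command to move; the robot and the scene stay as the last step left them, time stands still between calls to the robot, and variables do not carry over. Pictures are saved under pics/ and viewed, and the job is handed in when it is done.

```bash
mkdir -p pics; ls; python3 - <<'E'
from cell import manip,cams,models
import cv2,numpy as np
s=manip.read_state()
print(s)
for n in ["scene","top"]:
    c=cams.camera(n); cv2.imwrite(f"pics/{n}0.png",cv2.cvtColor(c["frame"],cv2.COLOR_RGB2BGR))
    print(n,c["K"].tolist(),np.round(c["pose"],4).tolist())
    for o in ["chest","drawer","candlestick","mat","handbell","beaker","dish","teacup","brush"]:
        print(o,[(round(r["score"],2),np.round(r["point"]).tolist(),int(r["pixels"].sum())) for r in models.regions_of(n,o)])
E
```

```text
pics
{'clock': 0.0, 'joints': array([ 1.10738011e+00,  3.00472347e-01,  1.52161524e+00,  9.82735482e-06,
        1.32070803e+00, -6.66033311e-02]), 'qd': array([ 1.84650648e-03,  7.82373380e-05,  7.72201353e-05,  1.53440939e-03,
       -6.62537021e-04,  1.70477442e-03]), 'effort': array([-1.33358819e-03, -5.31824470e+01, -3.52719426e+01,  7.06800004e-02,
        2.45752058e-02, -8.07385049e-05]), 'eef_pos': array([212.44560316, 507.02069359, 212.8711976 ]), 'eef_rot': array([-3.14039299e+00, -8.95598594e-05,  2.74477728e+00]), 'wrist_force': array([ 0.37790771, -1.00341777,  0.3178459 ]), 'moment': array([ 0.02703437, -0.02044385,  0.07501896]), 'finger_gap': 93.82088271539807}
scene [[478.9562124503655, 0.0, 256.2403416087179], [0.0, 478.9562124503655, 191.4504466119512], [0.0, 0.0, 1.0]] [[-0.444, 0.5502, -0.7072, 1570.3549], [0.8957, 0.2522, -0.3662, 530.7113], [-0.0232, -0.796, -0.6048, 1031.7934], [0.0, 0.0, 0.0, 1.0]]
chest [(0.73, [191.0, 228.0], 5796)]
drawer []
candlestick [(0.91, [410.0, 243.0], 707), (0.8, [378.0, 231.0], 519), (0.62, [394.0, 206.0], 487), (0.57, [368.0, 1
[... 261 characters left out ...]
]
top [[473.3074261693621, 0.0, 249.91207770002782], [0.0, 473.3074261693621, 188.88147447784323], [0.0, 0.0, 1.0]] [[0.0056, -0.9976, 0.0696, 414.9706], [-0.9999, -0.0063, -0.0097, 3.1233], [0.0102, -0.0696, -0.9975, 1366.9508], [0.0, 0.0, 0.0, 1.0]]
chest [(0.96, [314.0, 132.0], 7098)]
drawer [(0.98, [306.0, 165.0], 735)]
candlestick [(0.77, [115.0, 198.0], 424), (0.7, [80.0, 188.0], 497), (0.65, [108.0, 240.0], 449)]
mat [(0.61, [185.0, 196.0], 3917)]
handbell [(0.78, [197.0, 126.0], 433)]
beaker [(0.82, [382.0, 202.0], 594)]
dish [(0.75, [318.0, 110.0], 776), (0.53, [196.0, 127.0], 390)]
teacup [(0.57, [397.0, 140.0], 807)]
brush [(0.63, [383.0, 202.0], 564), (0.58, [129.0, 142.0], 704)]
```

View pics/scene0.png

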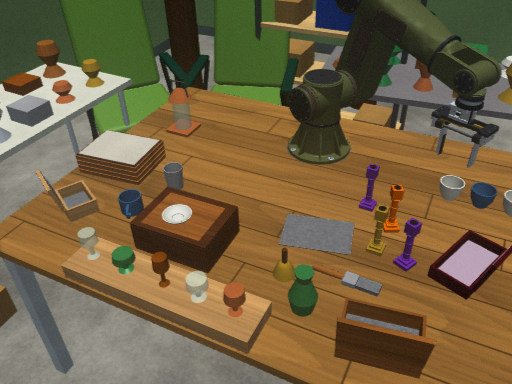

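View pics/top0.png

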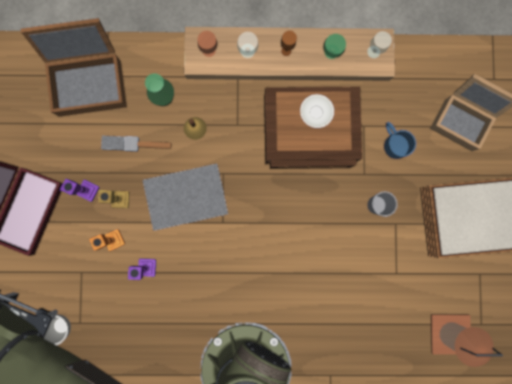

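```bash
python3 - <<'E'
import cv2
a=cv2.imread("pics/scene0.png")[140:290,320:450]; b=cv2.imread("pics/top0.png")[130:280,40:190]
a=cv2.resize(a,None,fx=3.5,fy=3.5,interpolation=2)[:525,:390]; b=cv2.resize(b,None,fx=2.6,fy=2.6,interpolation=2)
a=cv2.resize(cv2.imread("pics/scene0.png")[140:290,320:450],(390,450),interpolation=2);b=cv2.resize(b,(400,400))
import numpy as np
o=np.zeros((450,800,3),np.uint8);o[:,:390]=a;o[:400,400:]=b
cv2.imwrite("pics/crop0.png",o)
E
```

```text
(no output)
```

View pics/crop0.png

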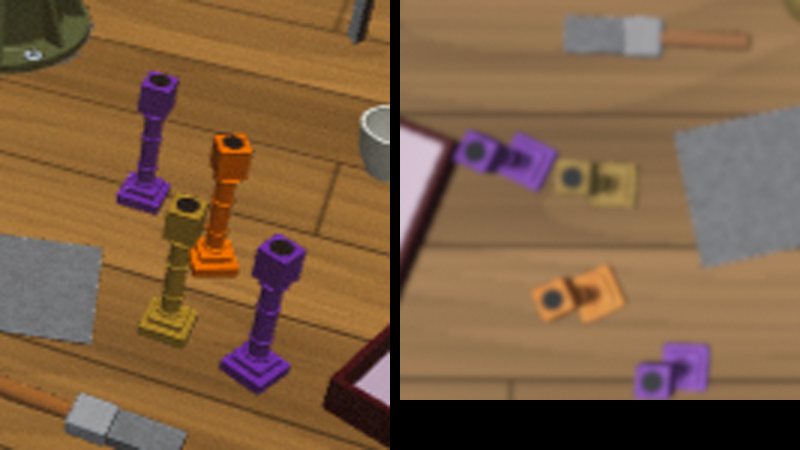

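The brass candlestick is at top (113,198) and scene (378,230). The look-alikes are orange at top (105,240) and purple at top (80,188) and (142,269). Only the yellow-brass one fits, and the crop confirms it.

```bash
cat > h.py <<'E'
from cell import manip,cams,models
import cv2,numpy as np
def ray(c,u,v,z):
    K,P=c["K"],c["pose"]; d=P[:3,:3]@np.linalg.solve(K,[u,v,1.]); o=P[:3,3]
    return (o+d*(z-o[2])/d[2])
def proj(c,p):
    P=np.linalg.inv(c["pose"]); q=P[:3,:3]@np.asarray(p,float)+P[:3,3]; q=c["K"]@q; return q[:2]/q[2]
def rect(c,m,z):
    m=m.astype(np.uint8); cs,_=cv2.findContours(m,0,2); k=max(cs,key=cv2.contourArea)
    pts=np.array([ray(c,u+0.,v+0.,z)[:2] for u,v in k[:,0]],np.float32)
    return cv2.minAreaRect(pts)
def save(c,n,crop=None,f=1):
    a=cv2.cvtColor(c["frame"],cv2.COLOR_RGB2BGR)
    if crop: a=a[crop[1]:crop[3],crop[0]:crop[2]]
    cv2.imwrite("pics/"+n,cv2.resize(a,None,fx=f,fy=f,interpolation=2))
E
python3 - <<'E'
from h import *
T=cams.camera("top"); S=cams.camera("scene")
def R(cn,o): return models.regions_of(cn,o)
r=R("top","chest")[0]; print("chest top",rect(T,r["pixels"],104))
r=R("top","drawer")[0]; print("drawer",rect(T,r["pixels"],90)); m=r["pixels"]; print(np.argwhere(m).min(0),np.argwhere(m).max(0))
r=R("top","mat")[0]; print("mat",rect(T,r["pixels"],3))
for r in R("top","candlestick"): 
    print("cs",r["point"],rect(T,r["pixels"],0))
hsv=cv2.cvtColor(T["frame"],cv2.COLOR_RGB2HSV)
print("cols",hsv[199,120],hsv[199,105],hsv[240,112])
for o,z in [("handbell",40),("beaker",85),("dish",125),("teacup",60),("brush",10)]:
    for r in R("top",o)[:2]: print(o,r["score"],np.round(ray(T,*r["point"],z)))
for o,z in [("candlestick",80),("handbell",40),("beaker",40),("teacup",30),("brush",10)]:
    for r in R("scene",o)[:3]: print(o,"scene",r["point"],np.round(ray(S,*r["point"],z)))
save(T,"chest.png",(250,70,380,190),6); save(T,"stick.png",(50,160,190,260),5.5)
E
```

```text
chest top ((672.5532836914062, -176.25038146972656), (224.6852264404297, 263.76861572265625), 0.9642610549926758)
drawer ((573.8446044921875, -177.93673706054688), (24.45968246459961, 234.62718200683594), 1.466408371925354)
[159 269] [168 355]
mat ((486.4115295410156, 178.38580322265625), (152.93963623046875, 218.890869140625), 13.0194673538208)
cs [80.9, 187.2] ((511.2682189941406, 481.4574279785156), (96.4603042602539, 52.63556671142578), 71.97518920898438)
cs [109.7, 241.8] ((356.427734375, 399.13092041015625), (53.51576614379883, 94.75829315185547), 18.852548599243164)
cs [141.4, 269.3] ((282.0603942871094, 296.6143493652344), (56.54961395263672, 74.06407928466797), 1.1200224161148071)
cs [114.7, 199.7] ((480.09844970703125, 383.0169677734375), (49.069664001464844, 89.80831146240234), 0.3617361783981323)
cols [ 21 132 104] [19 50 82] [ 13 175 108]
handbell 0.72 [688. 143.  40.]
beaker 0.76 [ 471. -366.   85.]
beaker 0.58 [479. 168.  85.]
dish 0.73 [ 572. -171.  125.]
dish 0.68 [ 714. -187.  125.]
teacup 0.59 [ 641. -422.   60.]
brush 0.91 [648. 345.  10.]
candlestick scene [381.4, 238.0] [506. 382.  80.]
candlestick scene [407.5, 246.9] [511. 458.  80.]
candlestick scene [395.1, 209.4] [360. 387.  80.]
handbell scene [284.2, 270.2] [706. 164.  40.]
beaker scene [173.6, 173.6] [ 440. -390.   40.]
teacup scene [129.6, 202.1] [ 632. -440.   30.]
brush scene [347.6, 282.0] [645. 332.  10.]
```

View pics/chest.png

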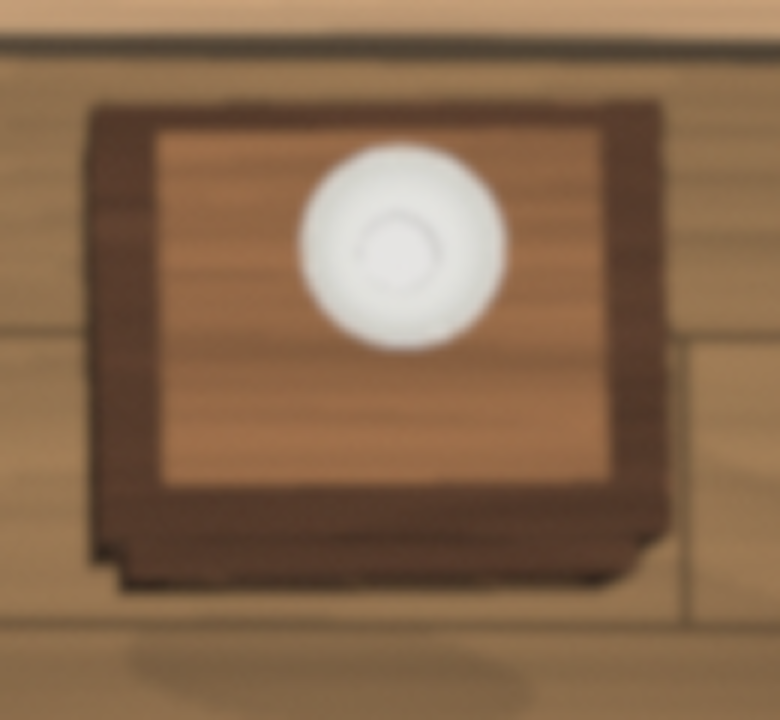

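View pics/stick.png

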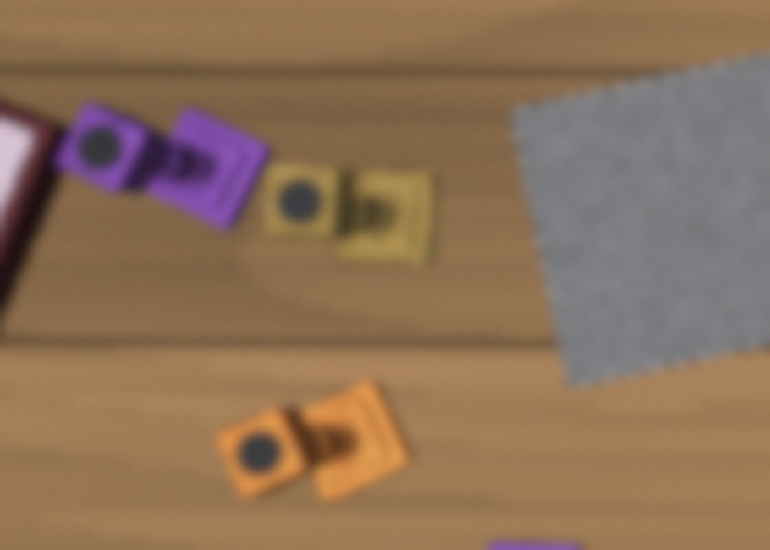

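```bash
cat >> h.py <<'E'
def brass(c,box,lo=(17,90,60),hi=(30,255,255)):
    hsv=cv2.cvtColor(c["frame"],cv2.COLOR_RGB2HSV); m=cv2.inRange(hsv,np.array(lo),np.array(hi)); o=np.zeros_like(m); x0,y0,x1,y1=box; o[y0:y1,x0:x1]=m[y0:y1,x0:x1]; return o
E
python3 - <<'E'
from h import *
T=cams.camera("top")
for n,u,v,z in [("foot",50+385/5.5,160+218/5.5,14),("foot SE",50+430/5.5,160+264/5.5,14),("foot NE",50+433/5.5,160+170/5.5,14),("foot SW",50+342/5.5,160+258/5.5,14),("sockc",50+300/5.5,160+201/5.5,160),
  ("s NW",50+268/5.5,160+165/5.5,160),("s NE",50+340/5.5,160+166/5.5,160),("s SE",50+336/5.5,160+238/5.5,160),("s SW",50+263/5.5,160+232/5.5,160),
  ("purple sock",50+100/5.5,160+147/5.5,160),("orange sock",50+260/5.5,160+453/5.5,160),
  ("dr L",250+120/6,70+590/6,90),("dr R",250+630/6,70+580/6,90),("ch NW",250+95/6,70+104/6,104),("ch NE",250+660/6,70+100/6,104),("drawL",250+120/6,70+570/6,90),("drawR",250+640/6,70+560/6,90)]:
    print(n,np.round(ray(T,u-.4,v-.4,z),1))
# chest check in the scene image
S=cams.camera("scene"); 
import itertools
cx,cy,a=676,-177,np.deg2rad(1.2)
img=cv2.cvtColor(S["frame"],cv2.COLOR_RGB2BGR); imt=cv2.cvtColor(T["frame"],cv2.COLOR_RGB2BGR)
big=[cv2.resize(i,None,fx=3,fy=3,interpolation=2) for i in(img,imt)]
def dot(p,col):
    for b,c in zip(big,(S,T)):
        q=proj(c,p); cv2.circle(b,tuple(int(x*3+1) for x in q),2,col,-1)
def tf(x,y,z): return [cx+np.cos(a)*x-np.sin(a)*y,cy+np.sin(a)*x+np.cos(a)*y,z]
for x,y in itertools.product((-100,100),(-130,130)): dot(tf(x,y,104),(0,0,255))
for y in(-117,117): dot(tf(-114,y,90),(0,255,0))
for z in(14,):
  for x,y in itertools.product((-24,24),(-24,24)): dot([483+x,366+y,z],(0,0,255))
for x,y in itertools.product((-16,16),(-16,16)): dot([483+x,366+y,160],(255,0,0))
o=np.zeros((600,800,3),np.uint8)
o[:330,:380]=big[0][540:870,370:750]; o[:330,390:800]=big[1][230:560,750:1160]
o[340:600,:300]=big[0][570:830,1020:1320]; o[340:600,390:790]=big[1][470:730,180:580]
cv2.imwrite("pics/ov.png",o)
E
```

```text
foot [477.4 361.6  14. ]
foot SE [453.7 337.7  14. ]
foot NE [502.5 337.3  14. ]
foot SW [456.5 383.3  14. ]
sockc [478.3 362.3 160. ]
s NW [494.9 377.5 160. ]
s NE [494.7 344.3 160. ]
s SE [461.3 345.2 160. ]
s SW [463.9 379.  160. ]
purple sock [502.8 455.3 160. ]
orange sock [362.2 377.5 160. ]
dr L [561.4 -62.5  90. ]
dr R [ 567.5 -293.8   90. ]
ch NW [781.  -49.8 104. ]
ch NE [ 785.  -306.3  104. ]
drawL [570.5 -62.4  90. ]
drawR [ 576.7 -298.4   90. ]
```

View pics/ov.png

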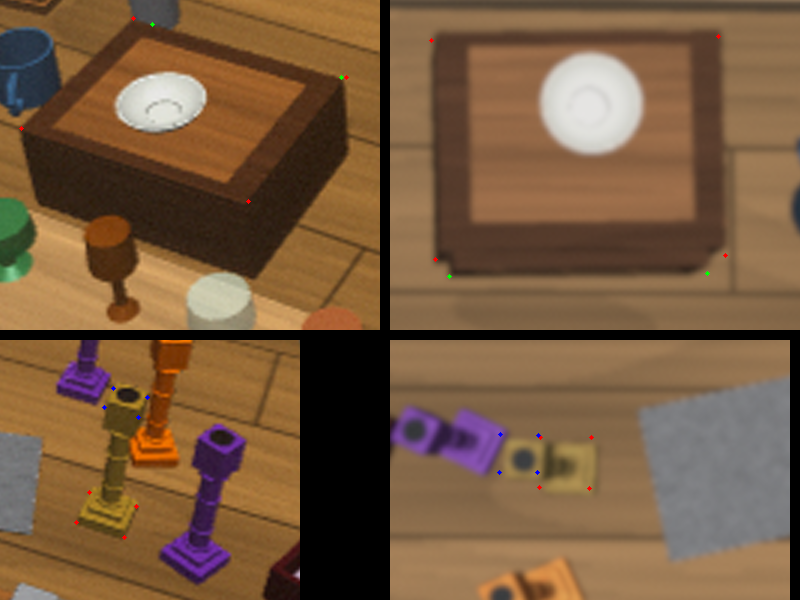

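```bash
python3 -m pendant '[[[-15,-35,0,-0.15],[-15,-35,0,-0.3],[-15,-35,0,-0.397],[-15,-35,0,-0.397],[-15,-35,0,-0.397]]]' -1 30
```

```text
clock: 2.4
eef_pos: [214.1, 255.5, 213.3]
eef_rot: [3.141, 0.0, -3.14]
wrist_force: [2.0, 0.5, 0.5]
finger_gap: 57.5
```

Stick at about (478, 362), upright and aligned with the world axes. Drawer face at x≈563, chest y≈-178. Now I move in front of the drawer.

```bash
python3 -m pendant '[[[-15,-5,0,0],[-15,-5,0,0],[-25,-15,0,0],[-28,-30,0,0],[-28,-43.5,0,0]]]' -1 30;  python3 -m pendant '[[[0,0,0,0]]]'
```

```text
clock: 2.9
eef_pos: [393.5, 103.9, 213.4]
eef_rot: [3.142, 0.0, -3.141]
wrist_force: [-0.2, 1.5, 0.4]
finger_gap: 17.6
clock: 3.0
eef_pos: [393.8, 101.2, 213.4]
eef_rot: [-3.141, 0.0, 3.135]
wrist_force: [-0.6, 1.0, 1.2]
finger_gap: 9.4
```

```bash
python3 -m pendant '[[[-11.6,-27.9,0,0],[-11.6,-27.9,0,0],[-11.6,-27.9,0,0],[-11.6,-27.9,0,0],[-11.6,-27.9,0,0]]]';python3 -m pendant '[[[0,-5,5,0],[0,-5,10,0],[0,-5,14,0],[0,-5,14,0],[0,-5,14,0]]]'
```

```text
clock: 3.5
eef_pos: [488.9, -126.6, 213.6]
eef_rot: [-3.142, 0.001, -3.141]
wrist_force: [0.3, -0.6, 0.1]
finger_gap: 0.3
clock: 4.0
eef_pos: [488.4, -174.5, 73.7]
eef_rot: [3.141, -0.001, -3.141]
wrist_force: [0.4, -0.3, 1.3]
finger_gap: 0.9
```

```bash
python3 -m pendant '[[[-2,-0.3,2.2,0],[-4.5,-0.3,2.2,0],[-5,-0.3,2.2,0],[-5.5,-0.3,2.2,0],[-5.8,-0.3,2.2,0]]]';python3 -m pendant '[[[-0.2,0,0,0],[-0.4,0,0,0],[-0.6,0,0,0]]]'
```

```text
clock: 4.5
eef_pos: [546.9, -178.0, 53.1]
eef_rot: [-3.141, 0.002, -3.141]
wrist_force: [0.7, -0.4, -0.4]
finger_gap: 0.4
clock: 4.8
eef_pos: [552.3, -178.2, 51.7]
eef_rot: [-3.142, 0.0, 3.142]
wrist_force: [0.4, 0.5, -0.9]
finger_gap: 0.4
```

```bash
for i in 1 ; do python3 -m pendant '[[[-0.2,0,0,0],[-0.4,0,0,0]]]';  python3 -m pendant '[[[-0.2,0,0,0],[-0.4,0,0,0]]]'; python3 -m pendant '[[[-0.2,0,0,0],[-0.4,0,0,0]]]'; done
```

```text
clock: 5.0
eef_pos: [556.4, -178.2, 51.4]
eef_rot: [3.142, -0.0, -3.141]
wrist_force: [-0.1, -0.3, -0.2]
finger_gap: 0.6
clock: 5.2
eef_pos: [560.1, -178.1, 51.4]
eef_rot: [3.141, -0.001, -3.141]
wrist_force: [-5.7, 1.1, 2.3]
finger_gap: 0.3
clock: 5.4
eef_pos: [564.3, -178.1, 51.4]
eef_rot: [3.141, -0.001, -3.141]
wrist_force: [-4.0, 0.6, 3.1]
finger_gap: 0.4
```

```bash
python3 -m pendant '[[[-0.2,0,0,0],[-0.35,0,0,0]]]';  python3 -m pendant '[[[-0.1,0,0,0],[-0.1,0,0,0]]]'
```

```text
clock: 5.6
eef_pos: [567.8, -178.0, 51.4]
eef_rot: [3.141, -0.001, -3.141]
wrist_force: [-13.7, 2.6, 7.3]
finger_gap: 0.1
clock: 5.8
eef_pos: [567.8, -178.0, 51.4]
eef_rot: [3.141, -0.003, -3.141]
wrist_force: [-15.7, 2.3, 9.4]
finger_gap: 0.4
```

```bash
python3 -m pendant '[[[3,0,0,0],[8,0,0,0],[10,0,-3,0],[10,0,-6,0],[10,0,-8,0]]]'; python3 - <<'E'
from h import *
T=cams.camera("top"); save(T,"t1.png",(240,70,390,230),3.7)
for r in models.regions_of("top","drawer"): print(r["score"],rect(T,r["pixels"],90))
E
```

```text
clock: 6.3
eef_pos: [469.3, -178.7, 133.8]
eef_rot: [-3.14, 0.003, 3.141]
wrist_force: [0.5, -0.2, -0.1]
finger_gap: 0.5
0.73 ((549.8359985351562, -179.0628204345703), (73.60932922363281, 241.6999969482422), 0.40022408962249756)
```

View pics/t1.png

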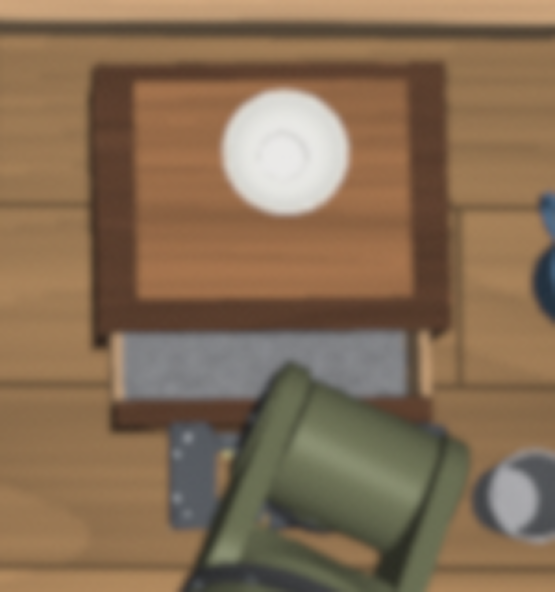

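```bash
python3 - <<'E'
from h import *
T=cams.camera("top")
for u,v,z in [(112,430,90),(112,402,90),(130,340,104),(430,400,90),(110,342,104),(440,328,104)]: print(ray(T,240+u/3.7-.4,70+v/3.7-.4,z).round(1))
E
```

```text
[512.7 -63.3  90. ]
[533.3 -63.3  90. ]
[577.3 -75.5 104. ]
[ 536.3 -296.8   90. ]
[575.7 -61.  104. ]
[ 587.7 -301.3  104. ]
```

```bash
python3 -m pendant '[[[-5,0,0,0],[-8.6,0,0,0],[-8.6,0,0,0],[-8.6,0,1,0],[-8.6,0,1,0]]]'; python3 - <<'E'
from h import *
T=cams.camera("top"); save(T,"t2.png",(240,70,390,230),3.7); S=cams.camera("scene"); save(S,"s2.png",(100,120,320,330),3)
E
```

```text
clock: 6.95
eef_pos: [553.3, -177.8, 118.9]
eef_rot: [3.14, -0.003, -3.142]
wrist_force: [0.1, -0.4, 0.4]
finger_gap: 0.6
```

View pics/t2.png

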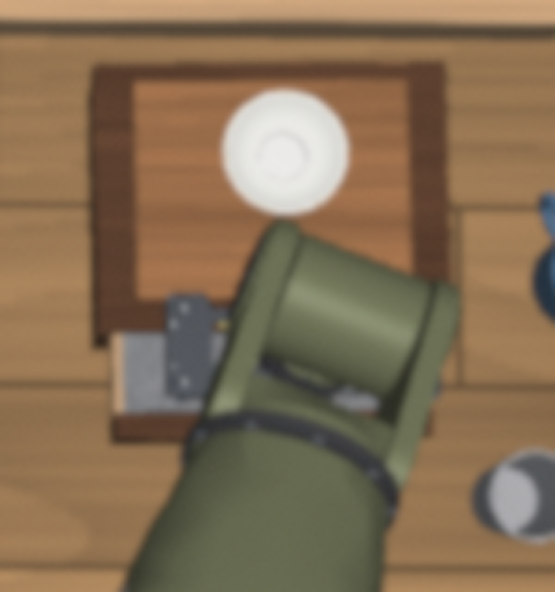

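View pics/s2.png

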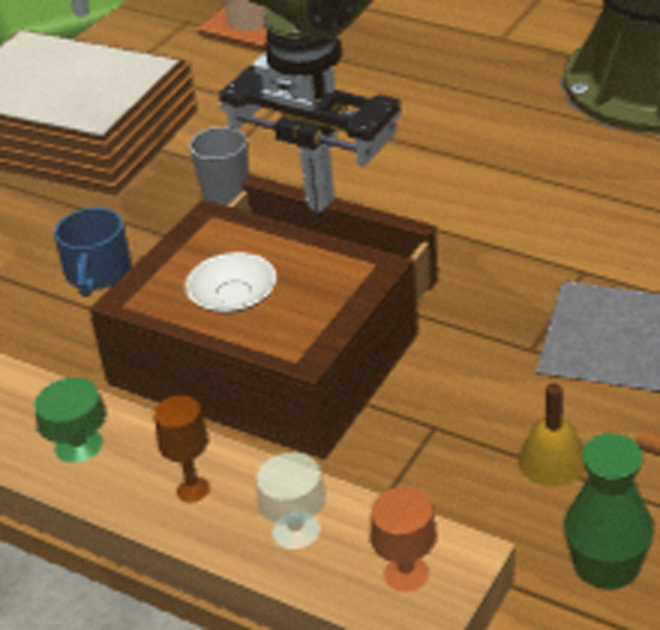

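```bash
python3 -m pendant '[[[0,0,3.4,0],[0,0,6.2,0],[1,0,6.4,0],[1.8,0,6.4,0],[2.4,0,6.4,0]]]'; python3 -m pendant '[[[0.8,0,0,0],[1.6,0,0,0],[2.4,0,0,0],[3.2,0,0,0],[4,0,0,0]]]'
```

```text
clock: 7.55
eef_pos: [530.4, -178.4, 58.2]
eef_rot: [-3.141, 0.001, 3.141]
wrist_force: [1.9, 0.3, -1.0]
finger_gap: 0.6
clock: 8.05
eef_pos: [490.2, -178.2, 57.6]
eef_rot: [-3.141, 0.0, -3.141]
wrist_force: [2.2, -1.5, 0.6]
finger_gap: 0.5
```

```bash
python3 -m pendant '[[[0.4,0,0,0],[0.8,0,0,0],[1.0,0,0,0]]]'; python3 -m pendant '[[[0.2,0,0,0],[0.2,0,0,0]]]'
```

```text
clock: 8.35
eef_pos: [480.5, -178.2, 57.4]
eef_rot: [3.142, -0.0, -3.142]
wrist_force: [0.7, -0.3, -0.8]
finger_gap: 0.0
clock: 8.55
eef_pos: [478.6, -178.1, 57.3]
eef_rot: [3.141, -0.0, -3.141]
wrist_force: [1.4, -0.3, -0.2]
finger_gap: 0.3
```

```bash
python3 -m pendant '[[[-0.8,0,-3,0],[-0.8,0,-8,0],[-0.8,0,-13,0],[-0.8,5,-18,0.15],[-0.8,10,-18,0.3]]]' 1 30; python3 -m pendant '[[[0,5,0,0.15],[0,10,0,0.3],[0,15,0,0.45],[0,20,0,0.6],[0,25,0,0.75]]]' ;python3 - <<'E'
from h import *
T=cams.camera("top"); save(T,"t3.png",(230,70,390,230),3.7)
E
```

```text
clock: 9.05
eef_pos: [487.9, -98.7, 236.7]
eef_rot: [3.142, 0.006, 2.848]
wrist_force: [0.8, 1.7, -0.8]
finger_gap: 36.9
clock: 9.55
eef_pos: [551.2, 120.4, 232.9]
eef_rot: [-3.142, 0.0, 2.171]
wrist_force: [1.1, -0.3, 0.7]
finger_gap: 77.1
```

View pics/t3.png

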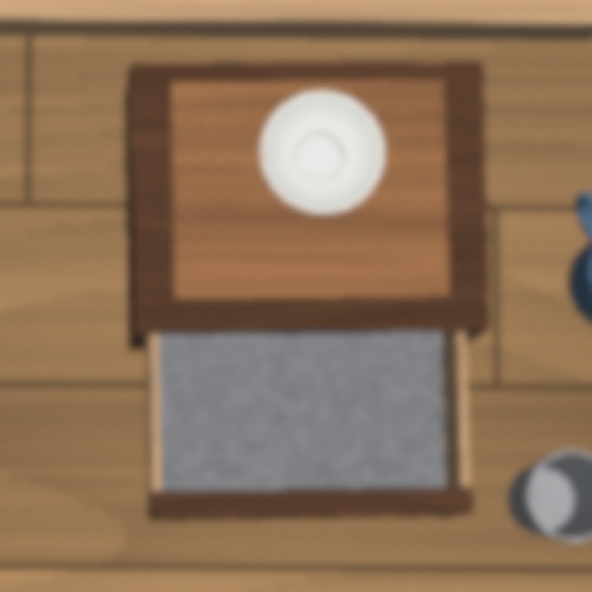

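```bash
python3 -m pendant '[[[4.8,1.5,0,0.15],[9.6,3,0,0.3],[14.4,4.6,0,0.45],[19.2,6.1,0,0.6],[24.1,7.65,0,0.6]]]' 1 ; python3 -m pendant '[[[0,0,0,0],[0,0,0,0]]]'
```

```text
clock: 10.1
eef_pos: [481.3, 344.2, 232.8]
eef_rot: [-3.141, 0.0, 1.571]
wrist_force: [-0.4, -0.1, -0.4]
finger_gap: 93.9
clock: 10.3
eef_pos: [481.6, 343.3, 232.4]
eef_rot: [-3.141, 0.001, 1.579]
wrist_force: [-0.4, -0.4, 1.4]
finger_gap: 94.3
```

```bash
python3 - <<'E'
from h import *
T=cams.camera("top");S=cams.camera("scene"); save(T,"t4.png",(50,130,190,260),4);save(S,"s4.png",(320,100,450,290),3)
print(manip.read_state()["eef_pos"],manip.read_state()["eef_rot"])
E
```

```text
[482.41077165 341.82179972 232.7656334 ] [-3.14135233e+00  3.87292175e-04  1.57644831e+00]
```

View pics/s4.png

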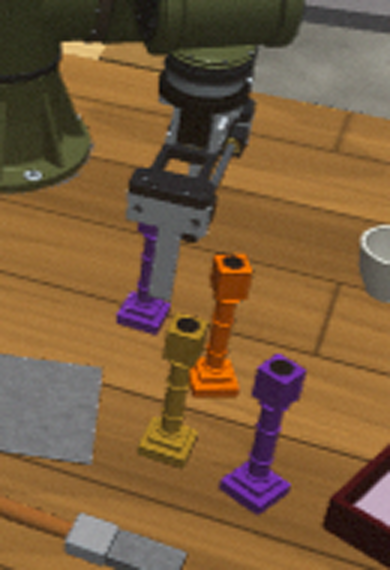

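```bash
python3 -m pendant '[[[2,-0.4,0,0],[2,-0.4,2,0],[2,-0.4,5,0],[2,-0.4,5,0],[2,-0.4,5,0]]]' ; python3 - <<'E'
from h import *
S=cams.camera("scene"); save(S,"s5.png",(330,120,450,290),3.5)
print(manip.read_state()["eef_pos"])
E
```

```text
clock: 10.9
eef_pos: [478.6, 361.8, 183.6]
eef_rot: [-3.141, 0.0, 1.575]
wrist_force: [0.3, 0.4, 0.1]
finger_gap: 94.2
[478.80643464 362.15760877 184.43293567]
```

View pics/s5.png

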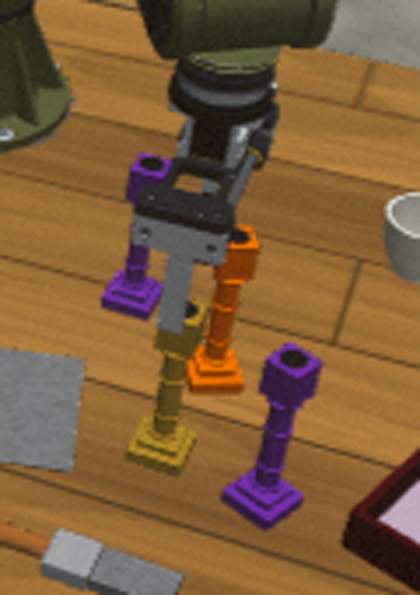

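```bash
python3 -m pendant '[[[0,0,2,0],[0,0,4,0],[0,0,5.2,0],[0,0,5.2,0]]]'; python3 -m pendant '[[[0,0,0,0],[0,0,0,0],[0,0,0,0],[0,0,0,0],[0,0,0,0]]]' -0.5 10;python3 -m pendant '[[[0,0,0,0],[0,0,0,0],[0,0,0,0],[0,0,0,0]]]' -1 20
```

```text
clock: 11.35
eef_pos: [477.9, 362.3, 130.5]
eef_rot: [-3.141, 0.001, 1.576]
wrist_force: [-0.1, 0.1, 0.6]
finger_gap: 94.1
clock: 11.85
eef_pos: [478.0, 362.7, 131.1]
eef_rot: [3.141, -0.0, 1.577]
wrist_force: [-0.4, 0.3, -0.0]
finger_gap: 57.6
clock: 12.25
eef_pos: [478.0, 362.6, 130.8]
eef_rot: [-3.142, 0.0, 1.577]
wrist_force: [0.8, -0.7, -0.9]
finger_gap: 31.9
```

```bash
python3 -m pendant '[[[0,0,0,0],[0,0,-0.5,0],[0,0,-1.5,0],[0,0,-2.5,0],[0,0,-2.5,0]]]' -1 25;python3 - <<'E'
from h import *
S=cams.camera("scene"); save(S,"s6.png",(330,120,450,290),3.5)
E
```

```text
clock: 12.75
eef_pos: [478.6, 363.1, 158.0]
eef_rot: [3.139, -0.002, 1.577]
wrist_force: [1.2, 0.2, -2.7]
finger_gap: 32.1
```

View pics/s6.png

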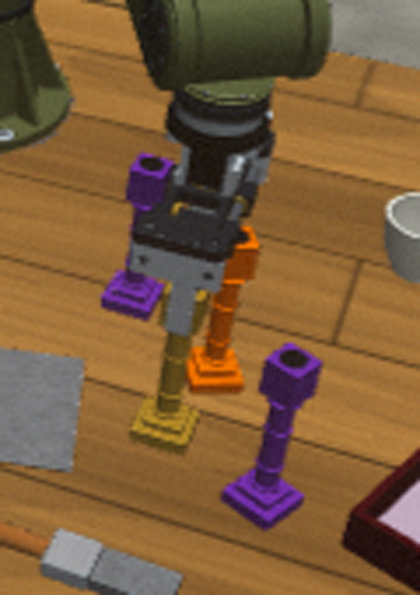

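```bash
python3 -m pendant '[[[-1.5,0,0,0],[-4,0.2,0,0],[-6.5,0.4,0,0],[-9,0.4,0,0],[-10.7,0.4,0,0]]]';python3 -m pendant '[[[0,0,0,0],[0,0,0.7,0],[0,0,1.2,0],[0,0,1.6,0],[0,0,1.8,0]]]';python3 - <<'E'
from h import *
S=cams.camera("scene"); save(S,"s7.png",(260,120,420,290),3.5)
E
```

```text
clock: 13.3
eef_pos: [482.3, 253.6, 155.5]
eef_rot: [-3.141, 0.001, 1.576]
wrist_force: [0.1, 0.9, -4.2]
finger_gap: 31.8
clock: 13.8
eef_pos: [482.2, 256.0, 137.0]
eef_rot: [-3.141, 0.0, 1.577]
wrist_force: [-0.3, 0.3, -3.7]
finger_gap: 31.7
```

View pics/s7.png

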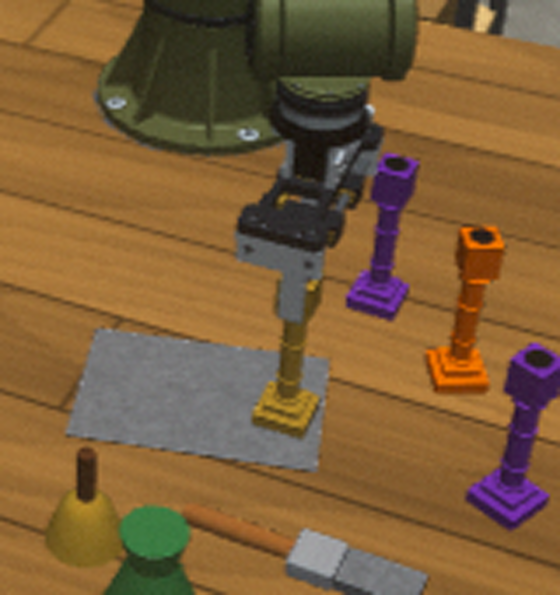

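```bash
python3 -m pendant '[[[0,0,0.15,0],[0,0,0.3,0],[0,0,0.3,0]]]'; python3 -m pendant '[[[0,0,0,0],[0,0,0,0]]]' - 7
```

```text
clock: 14.15
eef_pos: [482.5, 255.7, 134.7]
eef_rot: [-3.141, 0.0, 1.577]
wrist_force: [0.8, -0.0, -2.6]
finger_gap: 31.6
clock: 14.35
eef_pos: [482.6, 255.7, 135.0]
eef_rot: [3.141, -0.0, 1.577]
wrist_force: [-0.8, 0.3, -3.5]
finger_gap: 31.7
```

```bash
python3 -m pendant '[[[0,0,0.1,0],[0,0,0.2,0],[0,0,0.2,0]]]'; python3 -m pendant '[[[0,0,0,0]]]'
```

```text
clock: 14.65
eef_pos: [482.8, 255.8, 133.6]
eef_rot: [3.141, -0.0, 1.577]
wrist_force: [-1.6, -1.3, 4.8]
finger_gap: 31.9
clock: 14.75
eef_pos: [482.8, 255.8, 133.6]
eef_rot: [3.141, -0.0, 1.577]
wrist_force: [-2.1, -0.1, 6.3]
finger_gap: 31.8
```

```bash
python3 -m pendant '[[[-0.6,0,-0.1,0],[-1.25,0,-0.2,0],[-1.9,0,-0.25,0],[-2.5,0,-0.25,0]]]' - 6; python3 -m pendant '[[[-0.6,0,0,0],[-1.25,0,0.05,0],[-1.9,0,0.15,0],[-2.5,0,0.25,0]]]';python3 - <<'E'
from h import *
S=cams.camera("scene"); save(S,"s8.png",(240,120,400,290),3.5)
E
```

```text
clock: 15.15
eef_pos: [482.8, 230.0, 135.4]
eef_rot: [3.141, -0.0, 1.576]
wrist_force: [0.2, 0.2, 0.3]
finger_gap: 31.8
clock: 15.55
eef_pos: [482.9, 205.1, 132.9]
eef_rot: [3.141, 0.0, 1.576]
wrist_force: [-0.7, 1.1, 1.2]
finger_gap: 32.1
```

View pics/s8.png

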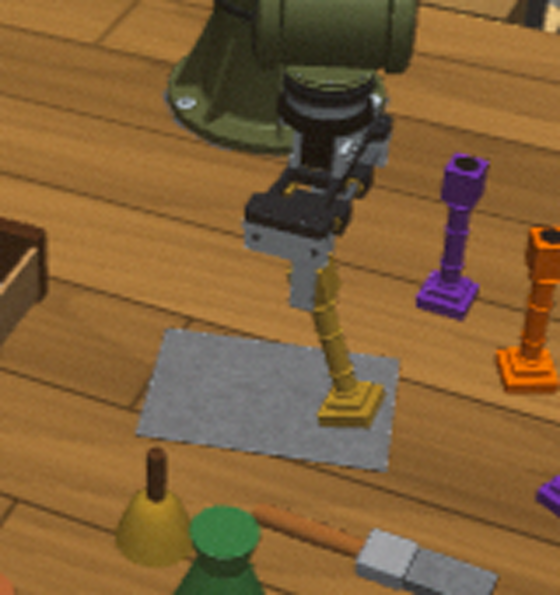

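```bash
python3 -m pendant '[[[-1.23,0,0.28,0],[-2.42,0,0.66,0],[-3.58,0,1.15,0],[-4.69,0,1.74,0]]]'; python3 -m pendant '[[[-1.05,0,0.68,0],[-2.05,0,1.45,0],[-2.96,0,2.31,0],[-3.81,0,3.24,0]]]';python3 - <<'E'
from h import *
S=cams.camera("scene"); save(S,"s9.png",(240,120,400,290),3.5)
E
```

```text
clock: 16.0
eef_pos: [483.1, 157.6, 115.0]
eef_rot: [3.142, 0.0, 1.576]
wrist_force: [0.6, -0.4, 0.7]
finger_gap: 31.6
clock: 16.4
eef_pos: [483.3, 119.9, 82.3]
eef_rot: [-3.141, 0.0, 1.576]
wrist_force: [0.9, -1.0, 0.4]
finger_gap: 32.0
```

View pics/s9.png

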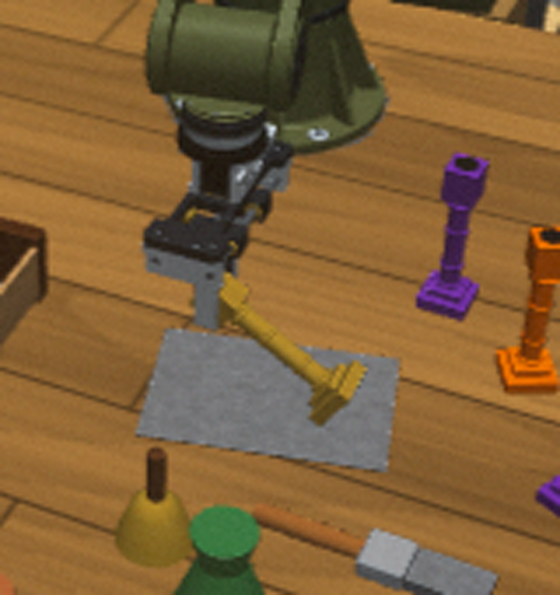

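```bash
python3 -m pendant '[[[-0.75,0,1,0],[-1.42,0,2.07,0],[-2,0,3.18,0],[-2.47,0,4.35,0]]]'; python3 -m pendant '[[[-0.3,0,1,0],[-0.5,0,1.8,0],[-0.63,0,2.4,0],[-0.63,0,2.5,0]]]';python3 - <<'E'
from h import *
S=cams.camera("scene"); save(S,"s10.png",(240,120,400,290),3.5)
E
```

```text
clock: 16.85
eef_pos: [483.4, 95.5, 38.5]
eef_rot: [-3.141, 0.0, 1.576]
wrist_force: [0.7, -1.5, 0.2]
finger_gap: 32.1
clock: 17.25
eef_pos: [483.3, 89.6, 13.8]
eef_rot: [-3.141, 0.0, 1.577]
wrist_force: [-0.1, -1.5, -0.5]
finger_gap: 31.7
```

View pics/s10.png

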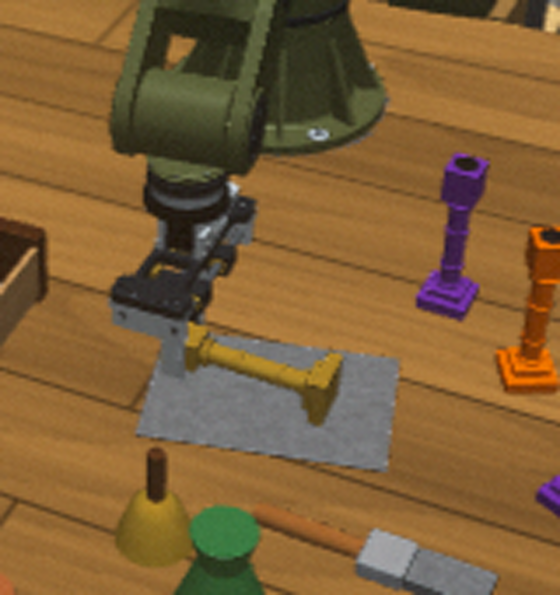

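```bash
python3 -m pendant '[[[0,0,0.1,0],[0,0,0.15,0]]]'; python3 -m pendant '[[[0,0,0,0],[0,0,0,0],[0,0,0,0],[0,0,0,0]]]' 0.3;python3 -m pendant '[[[0,0,-2,0],[0,0,-5,0],[0,0,-8,0],[0,0,-8,0],[0,0,-8,0]]]'; python3 - <<'E'
from h import *
S=cams.camera("scene"); T=cams.camera("top"); save(S,"s11.png",(240,120,400,290),3.5);save(T,"t11.png",(120,130,260,250),5)
E
```

```text
clock: 17.5
eef_pos: [483.7, 89.8, 13.3]
eef_rot: [3.141, -0.0, 1.577]
wrist_force: [-0.2, -1.5, -0.0]
finger_gap: 31.6
clock: 17.9
eef_pos: [483.6, 89.7, 13.2]
eef_rot: [3.141, -0.0, 1.577]
wrist_force: [0.4, -0.2, 0.6]
finger_gap: 59.6
clock: 18.4
eef_pos: [483.6, 89.7, 93.2]
eef_rot: [3.141, -0.0, 1.577]
wrist_force: [1.0, -0.3, 0.1]
finger_gap: 61.4
```

View pics/s11.png

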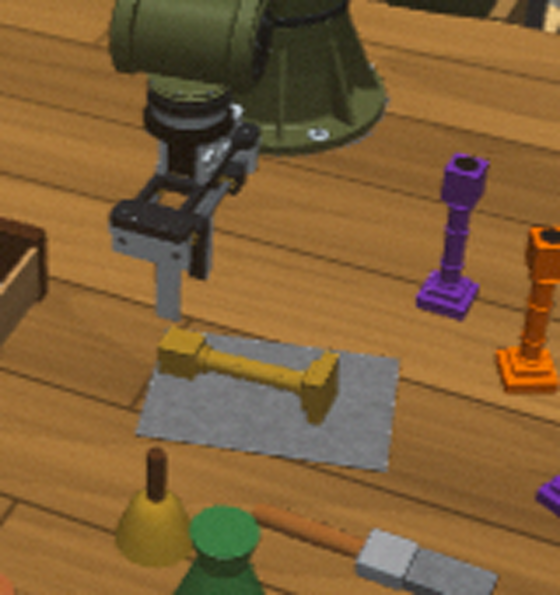

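View pics/t11.png

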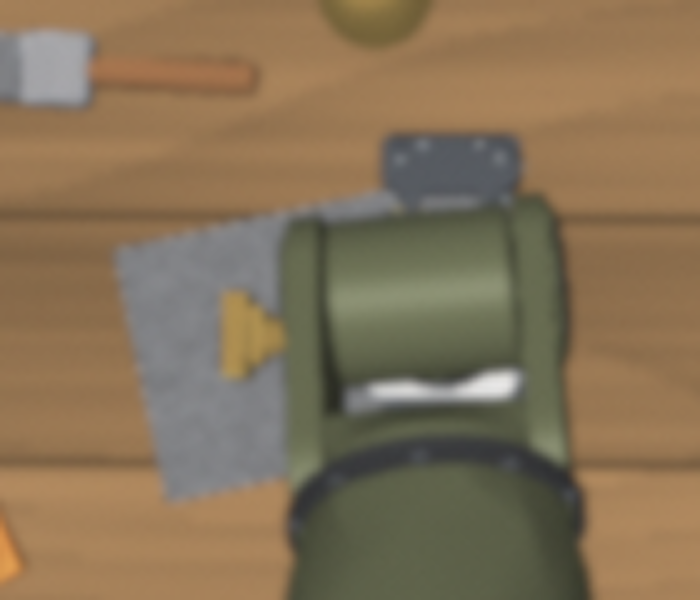

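```bash
python3 - <<'E'
from h import *
T=cams.camera("top")
for u,v in [(222,290),(222,378),(222,335),(247,290),(247,378)]: print(ray(T,120+u/5-.4,130+v/5-.4,27).round(1))
E
```

```text
[510.6 233.5  27. ]
[460.7 232.6  27. ]
[485. 233.  27.]
[510.7 219.3  27. ]
[460.8 218.5  27. ]
```

```bash
python3 -m pendant '[[[4,0.1,0,0],[8.1,0.1,0,0],[8.1,0.1,3,0],[8.1,0.1,6,0],[8.1,0.1,8,0]]]' 0.1; python3 -m pendant '[[[0,0,0,0],[0,0,0,0],[0,0,0,0],[0,0,0,0],[0,0,0,0]]]' -1 30; python3 -m pendant '[[[0,0,-0.3,0],[0,0,-1.5,0],[0,0,-3,0],[0,0,-4,0],[0,0,-4,0]]]'; python3 - <<'E'
from h import *
S=cams.camera("scene"); T=cams.camera("top"); save(S,"s12.png",(240,120,400,290),3.5)
E
```

```text
clock: 19.05
eef_pos: [482.8, 170.7, 10.5]
eef_rot: [-3.138, 0.001, 1.577]
wrist_force: [-30.4, -4.5, 306.1]
finger_gap: 51.5
clock: 19.55
eef_pos: [483.9, 170.6, 12.8]
eef_rot: [-3.141, 0.0, 1.577]
wrist_force: [-0.8, 0.3, -3.3]
finger_gap: 19.4
clock: 20.05
eef_pos: [484.9, 170.9, 54.8]
eef_rot: [3.139, -0.001, 1.577]
wrist_force: [0.4, -0.7, -3.3]
finger_gap: 19.4
```

View pics/s12.png

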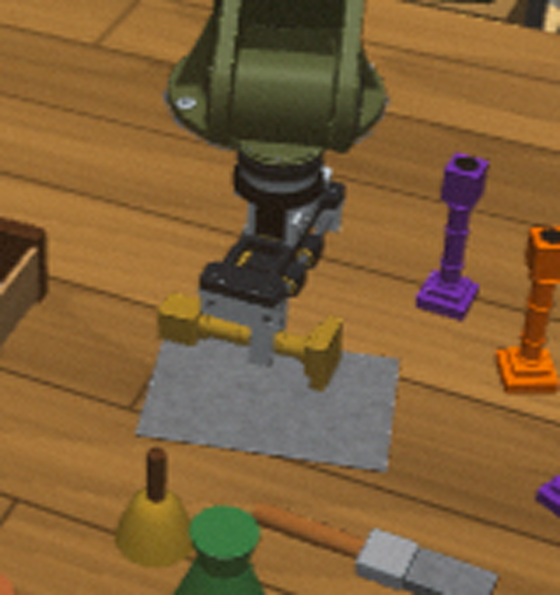

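The descent to re-grip was too fast: the fingertips touched the mat and the wrist reading was 306 N in that one sample, over the 120 N limit. I can't undo that, so I'll carry on with much slower descents and report it.

```bash
python3 -m pendant '[[[0,0,-2,0],[0,0,-5,0],[0,0,-8,0],[-3,0.4,-9.5,0],[-7,0.8,-9.5,0]]]'; python3 -m pendant '[[[-4,0.5,0,0],[-8,1,0,0],[-12,1.5,0,0],[-16,2,0,0],[-20,2.5,0,0]]]'; python3 -m pendant '[[[0,0,0,0],[0,0,0,0]]]'; python3 - <<'E'
from h import *
S=cams.camera("scene"); save(S,"s13.png",(120,100,340,300),3)
E
```

```text
clock: 20.65
eef_pos: [493.1, 101.0, 149.7]
eef_rot: [3.139, -0.0, 1.579]
wrist_force: [0.2, -0.4, -3.8]
finger_gap: 18.9
clock: 21.15
eef_pos: [518.3, -100.7, 147.3]
eef_rot: [-3.14, -0.0, 1.577]
wrist_force: [0.6, 0.2, -3.7]
finger_gap: 19.1
clock: 21.35
eef_pos: [518.2, -99.6, 147.2]
eef_rot: [-3.14, -0.001, 1.575]
wrist_force: [-0.4, -0.1, -3.3]
finger_gap: 19.3
```

View pics/s13.png

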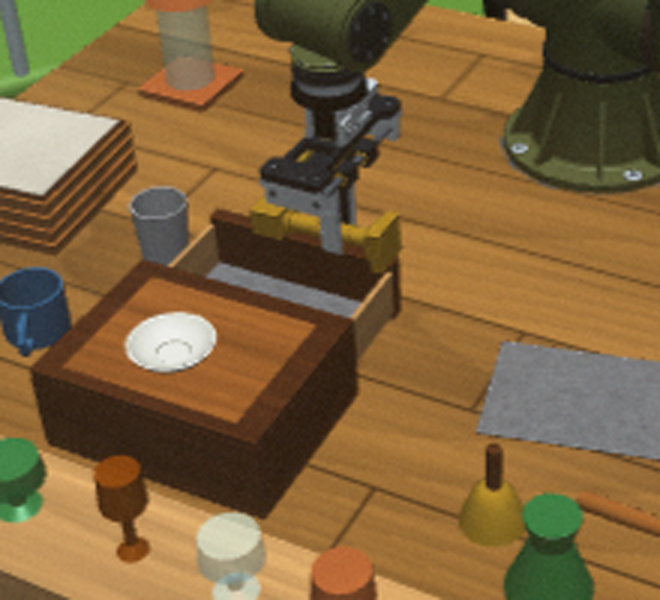

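```bash
python3 -m pendant '[[[-2,0.2,0,0],[-4,0.4,0,0],[-6,0.4,0,0],[-6,0.4,0,0],[-6,0.4,2,0]]]'; python3 -m pendant '[[[0,0,1.5,0],[0,0,3,0],[0,0,4,0],[0,0,4,0]]]'; python3 - <<'E'
from h import *
S=cams.camera("scene"); T=cams.camera("top"); save(S,"s14.png",(120,100,340,300),3); save(T,"t14.png",(230,70,390,230),3.7)
E
```

```text
clock: 21.9
eef_pos: [524.1, -158.5, 129.7]
eef_rot: [3.138, 0.001, 1.577]
wrist_force: [-0.8, 0.2, -3.6]
finger_gap: 19.1
clock: 22.3
eef_pos: [522.5, -157.9, 86.9]
eef_rot: [-3.139, -0.001, 1.578]
wrist_force: [-0.5, 0.3, -2.8]
finger_gap: 18.9
```

View pics/s14.png

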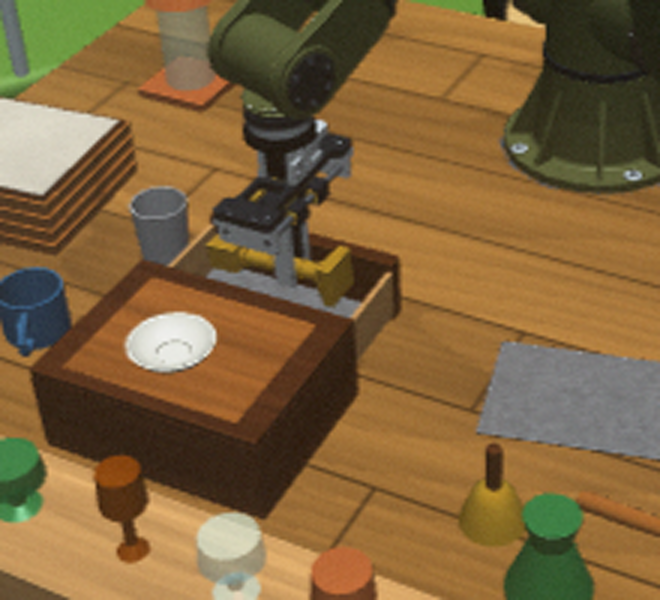

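View pics/t14.png

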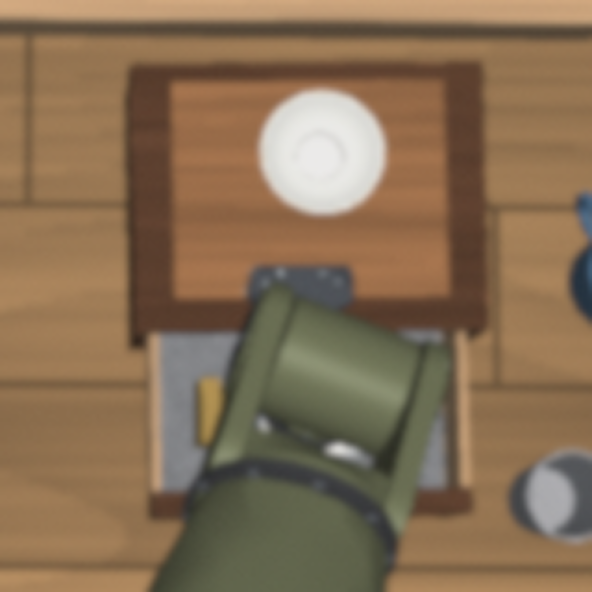

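```bash
python3 -m pendant '[[[0,0,1,0],[0,0,2,0],[0,0,3,0],[0,0,3.6,0],[0,0,4,0]]]'; python3 -m pendant '[[[0,0,0.2,0],[0,0,0.4,0],[0,0,0.6,0],[0,0,0.6,0]]]'
```

```text
clock: 22.9
eef_pos: [522.7, -159.0, 47.2]
eef_rot: [-3.141, -0.0, 1.576]
wrist_force: [0.0, -0.2, -3.0]
finger_gap: 19.4
clock: 23.3
eef_pos: [523.0, -159.1, 42.0]
eef_rot: [-3.142, -0.0, 1.577]
wrist_force: [-0.9, -0.1, -3.9]
finger_gap: 19.2
```

```bash
python3 -m pendant '[[[0,0,0.1,0],[0,0,0.2,0],[0,0,0.3,0],[0,0,0.4,0]]]'; python3 -m pendant '[[[0,0,0.1,0],[0,0,0.1,0]]]'
```

```text
clock: 23.7
eef_pos: [523.0, -159.1, 38.0]
eef_rot: [3.141, 0.0, 1.577]
wrist_force: [0.4, -0.4, -3.3]
finger_gap: 19.0
clock: 23.9
eef_pos: [522.9, -159.1, 36.9]
eef_rot: [-3.141, -0.0, 1.577]
wrist_force: [0.0, 0.2, -3.2]
finger_gap: 19.2
```

```bash
python3 -m pendant '[[[0,0,0.05,0],[0,0,0.05,0],[0,0,0.05,0],[0,0,0.05,0]]]' 0; python3 -m pendant '[[[0,0,0,0]]]'; python3 -m pendant '[[[0,0,-2,0],[0,0,-4,0],[0,0,-7,0],[0,0,-10,0],[0,0,-13,0]]]'
```

```text
clock: 24.3
eef_pos: [523.1, -159.1, 36.8]
eef_rot: [3.141, 0.0, 1.577]
wrist_force: [-0.4, 0.6, 0.5]
finger_gap: 45.8
clock: 24.4
eef_pos: [523.0, -159.1, 36.7]
eef_rot: [3.141, 0.0, 1.577]
wrist_force: [1.0, 0.4, -0.7]
finger_gap: 46.7
clock: 24.9
eef_pos: [522.8, -159.1, 167.9]
eef_rot: [3.142, 0.0, 1.576]
wrist_force: [-0.7, 0.2, 0.4]
finger_gap: 46.9
```

```bash
python3 -m pendant '[[[0,-4,0,0],[0,-8,0,-0.15],[-1,-12,0,-0.3],[-1.9,-14,0,-0.45],[-1.9,-14,0,-0.6]]]' -1 30; python3 - <<'E'
from h import *
print(manip.read_state()["eef_pos"],manip.read_state()["eef_rot"])
S=cams.camera("scene"); T=cams.camera("top"); save(S,"s15.png",(120,100,340,300),3); save(T,"t15.png",(230,70,390,230),3.7)
E
```

```text
clock: 25.4
eef_pos: [381.3, -179.5, 167.0]
eef_rot: [3.142, 0.001, 2.181]
wrist_force: [-0.1, -0.3, 0.7]
finger_gap: 10.5
[ 381.31148086 -179.53791822  166.96861432] [3.14150876e+00 7.22847285e-04 2.18107092e+00]
```

View pics/s15.png

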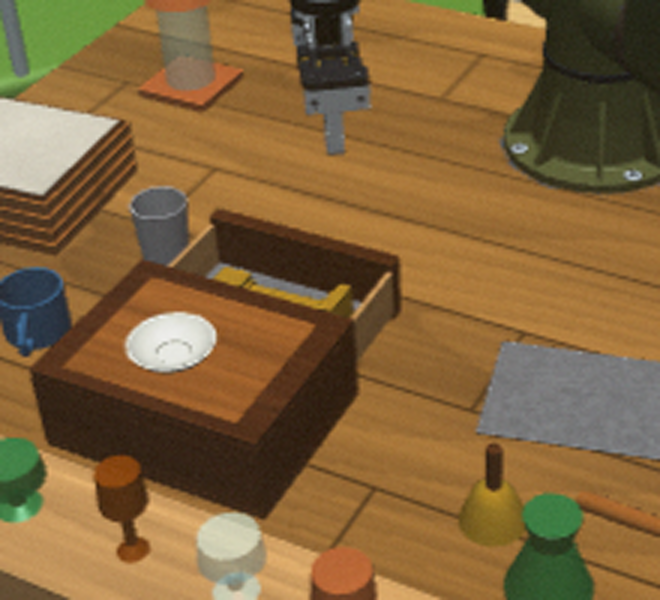

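View pics/t15.png

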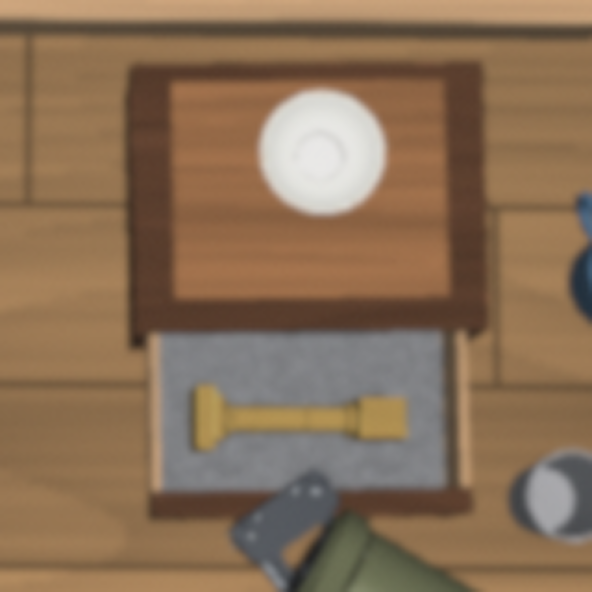

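```bash
python3 -m pendant '[[[0,0,0,-0.15],[0,0,2,-0.3],[0,0,4,-0.45],[0,0,6,-0.6],[0,0,8,-0.75]]]'; python3 -m pendant '[[[0,0,1,-0.15],[0,0,2,-0.21],[0,0,3,-0.21],[0,0,3.3,-0.21],[0,0,3.3,-0.21]]]'
```

```text
clock: 26.0
eef_pos: [383.4, -178.7, 85.8]
eef_rot: [-3.142, 0.0, 2.928]
wrist_force: [1.0, 0.7, 1.2]
finger_gap: 0.6
clock: 26.5
eef_pos: [383.1, -178.8, 53.3]
eef_rot: [3.141, -0.001, 3.134]
wrist_force: [0.3, 0.4, -0.5]
finger_gap: 0.3
```

```bash
python3 -m pendant '[[[-2,0,0.1,0],[-4,0,0.1,0],[-4.8,0,0.1,0],[-5.1,0,0.1,0],[-5.4,0,0.1,0]]]'; python3 -m pendant '[[[-0.4,0,0,0],[-0.8,0,0,0],[-1.3,0,0,0],[-1.9,0,0,0],[-2.5,0,0,0]]]';python3 -m pendant '[[[-0.7,0,0,0],[-1.4,0,0,0],[-2.1,0,0,0],[-2.8,0,0,0],[-3.5,0,0,0]]]'
```

```text
clock: 27.0
eef_pos: [436.8, -179.1, 52.6]
eef_rot: [3.141, -0.0, 3.136]
wrist_force: [0.3, 0.5, 0.2]
finger_gap: 0.3
clock: 27.5
eef_pos: [462.5, -179.3, 52.6]
eef_rot: [3.142, -0.0, 3.136]
wrist_force: [-1.4, 0.2, -0.3]
finger_gap: 0.5
clock: 28.0
eef_pos: [497.7, -179.5, 52.5]
eef_rot: [3.142, -0.0, 3.137]
wrist_force: [-0.1, -0.3, -0.1]
finger_gap: 0.3
```

```bash
python3 -m pendant '[[[-0.6,0,0,0],[-1.2,0,0,0],[-1.8,0,0,0],[-2.4,0,0,0],[-3,0,0,0]]]'; python3 -m pendant '[[[-0.5,0,0,0],[-1.0,0,0,0],[-1.5,0,0,0],[-2.0,0,0,0],[-2.4,0,0,0]]]';python3 -m pendant '[[[-0.3,0,0,0],[-0.6,0,0,0],[-0.9,0,0,0]]]'
```

```text
clock: 28.5
eef_pos: [527.4, -179.5, 52.5]
eef_rot: [3.141, -0.0, 3.137]
wrist_force: [-3.5, 2.9, 0.5]
finger_gap: 0.5
clock: 29.0
eef_pos: [551.4, -179.7, 52.4]
eef_rot: [3.141, -0.0, 3.137]
wrist_force: [-4.6, 3.6, 0.7]
finger_gap: 0.3
clock: 29.3
eef_pos: [560.2, -179.7, 52.4]
eef_rot: [3.141, -0.0, 3.137]
wrist_force: [-5.0, 2.7, -0.1]
finger_gap: 0.1
```

```bash
python3 -m pendant '[[[-0.2,0,0,0],[-0.4,0,0,0],[-0.6,0,0,0]]]'; python3 -m pendant '[[[-0.1,0,0,0],[-0.2,0,0,0]]]'; python3 -m pendant '[[[-0.05,0,0,0],[-0.05,0,0,0]]]'
```

```text
clock: 29.6
eef_pos: [566.2, -179.7, 52.5]
eef_rot: [3.141, -0.0, 3.137]
wrist_force: [-4.2, 3.3, 0.9]
finger_gap: 0.7
clock: 29.8
eef_pos: [567.8, -179.7, 52.4]
eef_rot: [3.141, -0.001, 3.137]
wrist_force: [-13.5, 3.3, 6.0]
finger_gap: 0.5
clock: 30.0
eef_pos: [567.7, -179.7, 52.4]
eef_rot: [3.141, -0.003, 3.137]
wrist_force: [-10.7, 3.2, 4.9]
finger_gap: 0.2
```

```bash
python3 -m pendant '[[[0.6,0,0,0],[1.5,0,0,0],[4,0,0,0],[8,0,0,0],[12,0,-2,0]]]'; python3 -m pendant '[[[4,0,-5,0],[8,4,-10,0],[8,8,-15,0],[8,8,-15,0],[8,8,-15,0]]]'; python3 - <<'E'
from h import *
S=cams.camera("scene"); T=cams.camera("top"); save(S,"s16.png"); save(T,"t16.png",(230,70,390,230),3.7)
for r in models.regions_of("top","drawer"): print(r["score"],rect(T,r["pixels"],90))
for o in ["handbell","beaker","dish","teacup","brush"]: print(o,[(round(r["score"],2),r["point"]) for r in models.regions_of("top",o)[:2]],[(round(r["score"],2),r["point"]) for r in models.regions_of("scene",o)[:2]])
E
```

```text
clock: 30.5
eef_pos: [446.2, -178.8, 71.1]
eef_rot: [3.141, -0.002, 3.137]
wrist_force: [0.2, -0.1, 1.5]
finger_gap: 0.3
clock: 31.0
eef_pos: [369.6, -97.7, 227.3]
eef_rot: [-3.138, 0.009, 3.138]
wrist_force: [0.1, -1.1, -0.5]
finger_gap: 0.4
0.66 ((574.3329467773438, -179.25914001464844), (24.619321823120117, 231.54989624023438), 0.400208979845047)
handbell [(0.75, [196.6, 126.6])] [(0.61, [284.6, 267.6])]
beaker [(0.65, [380.1, 200.5])] [(0.86, [174.8, 174.5])]
dish [(0.55, [317.6, 109.9]), (0.23, [381.2, 199.5])] [(0.71, [176.8, 217.5]), (0.42, [172.3, 172.1])]
teacup [(0.56, [397.1, 139.3])] [(0.68, [130.5, 202.6]), (0.22, [174.3, 174.2])]
brush [(0.71, [398.7, 140.0]), (0.56, [128.0, 140.8])] [(0.88, [352.7, 281.5])]
```

View pics/s16.png

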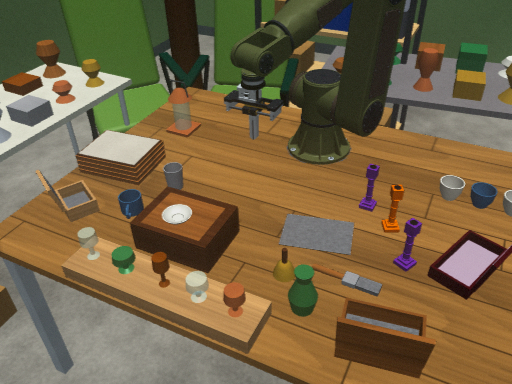

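View pics/t16.png

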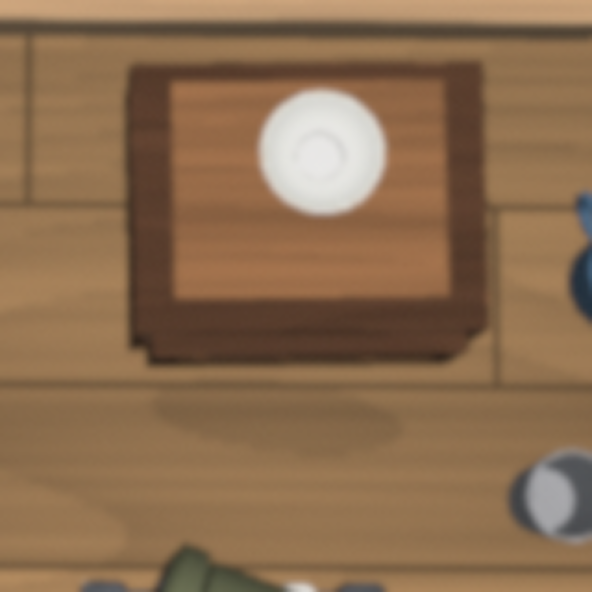

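```bash
python3 -m pendant '[[[0,0,0,0],[0,0,0,0],[0,0,0,0],[0,0,0,0],[0,0,0,0]]]'; python3 - <<'E'
from h import *
T=cams.camera("top")
for r in models.regions_of("top","drawer"): print(r["score"],rect(T,r["pixels"],90))
print(manip.sign_off())
E
```

```text
clock: 32.15
eef_pos: [369.0, -98.8, 222.6]
eef_rot: [-3.142, 0.0, 3.137]
wrist_force: [0.4, -0.6, -0.1]
finger_gap: 0.4
0.97 ((574.6199951171875, -176.6073760986328), (27.87215232849121, 237.1651153564453), 1.1552948951721191)
the job is handed in; nothing more can be done
None
```

I carried out every step of the task and handed it in at about 32 s, but **one wrist force reading went over the 120 N limit, so the run may well count as failed**.

**The fault:** when I lowered the gripper to pick the candlestick up again from the mat, I came down too fast and the fingertips hit the mat. At clock 19.05 s the wrist force read 306 N in that one sample. It was back to normal at the next reading, but I could not undo it.

**What I did:**
- **Drawer:** I pressed the front to its stop with about 15 N, it sprang ajar, and I drew it out to roughly 115 mm by camera and tool position.
- **Candlestick:** I carried the brass one to the mat, tilted it down about its foot edge, and let it go. I then gripped it by the stem, laid it along the drawer and released it.
- **Closing:** I pressed the drawer shut to the stop with about 13 N and backed off.

**Last checks:**
- The drawer front is back where it started in the top view (574.6 mm now, 573.8 mm at the start), and it stayed there for a second.
- A picture before closing showed the candlestick lying near the middle of the drawer. I could not see inside afterwards.
- The bystanders moved by no more than about 3 pixels between pictures, which is within the detector's noise. The brush had one false match, which sat on the teacup.
- The orange and purple candlesticks are still standing where they were.
- The arm was clear of everything at hand-in.

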